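# Switch the bench dust extraction to the large damper

## Robot

A 7-joint arm with a two-finger parallel gripper is mounted at the origin on a cart in front of the work surface, level with it; the furniture and walls round the work are solid. World frame = base frame: x ahead of the robot, y to its left, z up, the work surface at z = 0. Lengths are in m, angles in rad, forces in N, time in s.
With the tool pointing down it reaches from about 0.35 to 0.9 m from the base axis. Payload 19.9 kg.
Tool frame: the origin (TCP) lies midway between the tips of the shut fingers; the grasp point (between the pads) lies env.pinch_z behind it (env.pinch_z is the distance from the TCP to the grasp point, in m); z points along the fingers, y is the direction in which the jaws open and shut (so a half turn about z gives the same grasp; the last joint's range is limited). The gripper opens to 85 mm and grips with 20 to 120 N. Pads are 22 mm wide; open, the fingers measure 114 mm over their backs; the gripper's body (76 mm by 85 mm) begins 54 mm behind the grasp point. The pads swing forward as they close: fully open they stand 13 mm farther back than shut.
Start: joints at [-1.252, 0.417, -0.01, 1.614, 0.005, 1.111, -0.053], TCP at [0.221, 0.585, 0.231] pointing down, gripper open.
Joint ranges: [-2.81, 2.81], [-0.39, 2.02], [-1.27, 1.25], [0.06, 2.57], [-1.19, 4.33], [0.19, 2], [-2.82, 2.82]. Speed limits (rad/s): [1.89, 1.89, 2.39, 2.39, 3.01, 3.01, 3.01].

## Interface

Orientations are given as a unit quaternion [x, y, z, w].
In Python, from rig import env gives the robot as it stands.
- The arm moves only by the tool send_rows, never from a script. Its argument "commands" is a list of rows, each a list of 2 entries, a list of its own where there are three numbers: the shift along the world's x, y, z in m, then the turn, a rotation vector about the world's x, y, z in rad. A call has 1 to 20 rows; each row shifts and turns the commanded pose from where the row before left it; what a row does not reach is not made up. A row lasts 1/8 s, in which the tool goes at most 62.5 mm and 10.7 degrees, less where a joint would pass 70% of its speed; a pose out of reach is approached as far as the arm can. A call is refused whole if a number of a shift passes 0.0625 or a number of a turn 0.188, either way. A call with a gripper value outside its range is refused whole. "fingers" is the opening in per cent of the stroke, from 0 (shut) to 100 (fully open), set as the call begins (left out, the last holds). The fingers move at their own pace and stop on an object; "squeeze" is the grip in N (left out, the last holds). Time passes only in rows, so rows that do not move let the fingers close. It gives the time, the measured TCP pose, the force and the opening at its end, in the units of the state.
- env.state(): the state, without advancing time (a new reading comes with each control period).
- env.grab_frame(name): name is "scene" or "top" or "wrist"; returns a dict with "frame" (384x512x3 uint8, red, green, blue), "fov_y" (degrees; the focal length in pixels is half the picture's height over the tangent of half this angle, whatever the lens; pixels are square), "cx", "cy" (the principal point, pixels), "R" (3x3) and "t" (3): a world point X has camera coordinates R X + t; the wrist camera has in their place "tool_from_camera" (4x4, takes a point from camera to tool coordinates, whose origin is the TCP and whose axes are the flange's). Camera axes: x right, y down, z forward; pixel columns grow to the right and rows downward; lengths in m; the calibration is good to about 2 mm. A picture is of the moment at which its call begins: read the wrist's pose just before it. There is no depth.
- env.close_job(): hands the job in, once; it reports no verdict.
Trained networks look in the newest picture that a camera, given by its name, has taken for a name from the list of things; names that differ only in an ending like _2 or _b are one class to them, and where a whole thing is asked for, a point or a joint stands for the part that bears it (a point fixed in the world has none). Each returns a list of dicts, best first, with "confidence" (0 to 1); they miss things now and then, are a little off and sometimes report something else, mostly with a low value. They report only what shows in the picture. A call takes as long as a camera call.
- env.search_frame(camera, target): "rect" ([left, top, right, bottom] in pixels, round what is visible of it).
The state is a dict: "time_s": time; "joints": joint angles; "dq": joint speeds; "effort": joint torques, N m; "position": TCP position; "tcp_rot": TCP orientation; "wrist_force": force on the tool from outside, world axes, zero at the start; "moment": the same for the moment, N m; "gripper_width": finger opening in m.
Only numpy, scipy, OpenCV 4.12 (cv2) and the standard library are available. Lean on these libraries where they do the work, as an engineer would, in place of code of your own. Each camera call takes 0.05 s, during which the arm holds its last target. There are 200 camera calls.

## Task

The dust extraction is to draw through the larger damper instead of the smaller one. First shut the smaller damper by gently pushing its lever clockwise (seen from above) right to its stop; then push the larger damper's lever counter-clockwise until its pointer stands at the arrow of the small clip clamped on its rim. Push gently and do not pinch or grip the levers, and leave the clip and everything lying around where it is.

Things in the scene. Friction and masses are not known exactly. Their poses are not given: they have to be found in the camera images.
- large_damper: the larger of two fixed round air dampers (sizes in mm): steel flange, radius 86, 16 thick; grey collar; turning steel ring, radius 64, top at z = 56, with a radial lever and a pointer. Origin on its axis at bench level, z up. In its frame the lever's plate lies at angle 2.356 rad + ring joint (on the robot's side), the pointer at 0.785 + ring joint. 7 mm stop pins, 52 high, stand 71 from the axis at both ends of the lever's sweep
- small_damper: the smaller of two fixed round air dampers (sizes in mm): steel flange, radius 66, 16 thick; grey collar; turning steel ring, radius 44, top at z = 56, with a radial lever and a pointer. Origin on its axis at bench level, z up. In its frame the lever's plate lies at angle 2.356 rad + ring joint (on the robot's side), the pointer at 0.785 + ring joint. 7 mm stop pins, 52 high, stand 51 from the axis at both ends of the lever's sweep
- large_ring (a joint): turn of the larger damper's ring about its upright axis, rad: 0 = shut (clockwise stop seen from above, the turning vanes cover both openings), 1.571 = fully open (counter-clockwise stop). Light friction, about 1.5 N at the plate moves it; no spring, it stays where it is left
- large_plate (a point): centre of the upright finger plate on the larger damper's lever: steel, 30 mm long radially, 8 mm thick along the arc, z = 46 to 90 mm. This point is 118 mm from the axis at z = 68 mm. The radial direction is the line from the damper's origin to here. The shank from ring to plate is 10 mm wide, z = 47 to 54 mm; only the bench lies below the plate
- small_ring (a joint): turn of the smaller damper's ring about its upright axis, rad: 0 = shut (clockwise stop seen from above, the turning vanes cover both openings), 1.571 = fully open (counter-clockwise stop). Light friction, about 1.5 N at the plate moves it; no spring, it stays where it is left
- small_plate (a point): centre of the upright finger plate on the smaller damper's lever: steel, 30 mm long radially, 8 mm thick along the arc, z = 46 to 90 mm. This point is 98 mm from the axis at z = 68 mm. The radial direction is the line from the damper's origin to here. The shank from ring to plate is 10 mm wide, z = 47 to 54 mm; only the bench lies below the plate
- large_pointer (a point): tip of the small steel pointer hanging from the larger damper's ring over the scale on its flange, a quarter turn clockwise of the lever; 77 mm from the axis, z = 21.5 mm. It turns with the ring
- set_mark (a point): tip of the arrow of a small steel clip with a thumbscrew (14 mm wide, up to z = 27 mm) clamped on the rim of the larger damper's flange, pointing at the axis. 77 mm from the axis, 0.6 to 1.2 rad of ring turn from shut: the pointer's tip must come to here. The scale has a tick every 10 degrees. The clip grips firmly and stays where it is
- ferrule_handle: wooden tool handle, 96 mm long, 30 mm thick, between and behind the dampers; a loose bystander, leave it where it is; origin under its centre
- spanner: flat steel spanner, 128 mm long, 5 mm thick, lying between the dampers; a loose bystander, leave it where it is; origin under its centre
- whetstone: grey stone block 32x110x26 mm; a loose bystander, leave it where it is; origin under its centre
- hammer: ball-pein hammer, 212 mm long, 25 mm thick; a loose bystander, leave it where it is; origin under its centre
- block: black sanding block 32x50x18 with a pale patch on top; a loose bystander, leave it where it is; origin under its centre
- marker: blue marker pen, 101 mm long, 18 mm thick; a loose bystander, leave it where it is; origin under its centre

How it is judged:
By the outcome, as a careful person would: the job done as asked, in the order asked, and still so for the second after the job is handed in, with the robot touching nothing.
It also fails if it takes over 64 s, if anything falls off the work surface, if the arm or the gripper's body presses on something with over 40 N, if the wrist force passes 120 N, or if a joint passes its speed limit or range.

## Working session

There is one attempt and no reset: what is moved stays moved. The work goes in short steps, Python scripts to look and compute and a tool call to move; the robot and the scene stay as the last step left them, time stands still between calls to the robot, and variables do not carry over. Pictures are saved under pics/ and viewed, about 8 in all and at most 12, crops included, and the job is handed in when it is done.

Besides the shell and the picture viewer there is one more tool, called after "Request:" by a JSON object that holds its "api" and its "payload", one argument or row to a line. send_rows: Moves the arm, as the interface text tells. Its arguments: {"type":"object","properties":{"commands":{"type":"array","items":{"type":"array"}},"fingers":{"type":"number"},"squeeze":{"type":"number"}},"required":["commands"]}

```bash
mkdir -p pics; ls; cat > h.py <<'E'
import numpy as np, cv2
from rig import env
from scipy.spatial.transform import Rotation as Ro
def grab(n):
    s=env.state(); f=env.grab_frame(n)
    h=f["frame"].shape[0]; F=h/2/np.tan(np.radians(f["fov_y"])/2)
    K=np.array([[F,0,f["cx"]],[0,F,f["cy"]],[0,0,1]])
    if "R" in f: R,t=np.array(f["R"]),np.array(f["t"])
    else:
        T=np.eye(4); q=np.array(s["tcp_rot"]); T[:3,:3]=Ro.from_quat(q).as_matrix() if q.size==4 else q.reshape(3,3); T[:3,3]=s["position"]
        C=np.linalg.inv(T@np.array(f["tool_from_camera"])); R,t=C[:3,:3],C[:3,3]
    return f["frame"],K,R,t
def ray(K,R,t,uv,z):
    d=R.T@np.linalg.inv(K)@np.array([uv[0],uv[1],1.]); o=-R.T@t
    return o+d*(z-o[2])/d[2]
def proj(K,R,t,X):
    p=K@(R@np.array(X,float)+t); return p[:2]/p[2]
def save(n,im,s=1): cv2.imwrite(n,cv2.cvtColor(cv2.resize(im,None,fx=s,fy=s,interpolation=cv2.INTER_CUBIC),cv2.COLOR_RGB2BGR))
E
python3 - <<'E'
from h import *
print(env.state(), env.pinch_z)
for c in ["top","scene"]:
    im,K,R,t=grab(c); save(f"pics/{c}0.png",im,1.5); print(c,K[0,0],-R.T@t)
    for n in ["large_damper","small_damper","large_plate","small_plate","large_pointer","set_mark","hammer","whetstone","block","marker","spanner","ferrule_handle"]:
        for d in env.search_frame(c,n)[:2]:
            r=d["rect"]; print(n,np.round(r),round(d["confidence"],2),ray(K,R,t,[(r[0]+r[2])/2,(r[1]+r[3])/2],.02).round(3))
E
```

```text
pics
{'time_s': 0.0, 'joints': array([-1.25149284,  0.41795491, -0.01031123,  1.614173  ,  0.00465344,
        1.11069252, -0.05301093]), 'dq': array([-1.16068281e-03,  1.09077856e-04, -9.06714120e-04,  2.31107519e-03,
       -1.21097080e-03, -5.40982507e-05, -6.03342216e-05]), 'effort': array([-9.49596615e-04, -8.64458299e+01,  6.78624138e-01, -4.34885252e+01,
        1.89905672e-02,  7.48709310e-03,  2.41383532e-05]), 'position': array([0.22051265, 0.58443771, 0.23067261]), 'tcp_rot': array([ 1.79432583e-01,  9.83770088e-01, -5.95816376e-04, -8.54765198e-05]), 'wrist_force': array([0.13331511, 0.87326419, 0.63108439]), 'moment': array([-0.00934767,  0.01772642, -0.01020259]), 'gripper_width': 0.08505362755505079} 0.0187
top 355.8444378464565 [ 0.32342961 -0.0474682   1.42356144]
large_damper [297. 162. 346. 206.] 0.74 [ 0.581 -0.278  0.02 ]
small_damper [197. 179. 231. 213.] 0.89 [0.534 0.153 0.02 ]
large_plate [301. 170. 347. 201.] 0.96 [ 0.576 -0.286  0.02 ]
small_plate [202. 179. 226. 213.] 0.76 [0.534 0.153 0.02 ]
large_pointer [305. 171. 346. 200.] 0.97 [ 0.575 -0.292  0.02 ]

[... 645 characters left out ...]
rge_plate [272. 218. 334. 273.] 0.62 [ 0.585 -0.252  0.02 ]
small_plate [214. 146. 248. 175.] 0.76 [0.541 0.175 0.02 ]
large_pointer [270. 224. 333. 272.] 0.71 [ 0.577 -0.258  0.02 ]
set_mark [215. 147. 248. 174.] 0.23 [0.543 0.172 0.02 ]
hammer [222. 104. 248. 138.] 0.56 [0.648 0.368 0.02 ]
whetstone [172. 131. 199. 151.] 0.82 [0.429 0.344 0.02 ]
whetstone [286. 177. 314. 192.] 0.59 [ 0.705 -0.039  0.02 ]
block [237. 304. 264. 317.] 0.53 [ 0.353 -0.363  0.02 ]
marker [291. 319. 326. 338.] 0.66 [ 0.466 -0.474  0.02 ]
spanner [214. 148. 246. 176.] 0.74 [0.534 0.169 0.02 ]
spanner [260. 187. 269. 217.] 0.67 [ 0.561 -0.051  0.02 ]
ferrule_handle [285. 176. 313. 193.] 0.72 [ 0.704 -0.035  0.02 ]
```

View pics/top0.png

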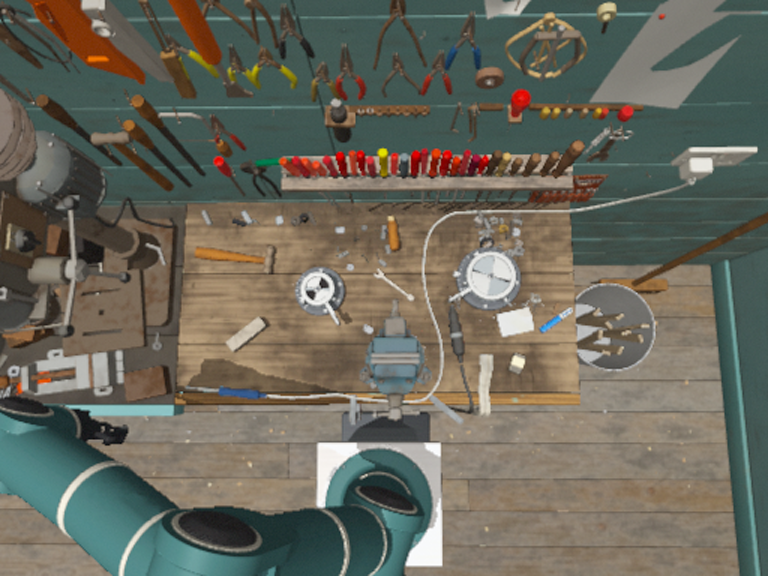

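View pics/scene0.png

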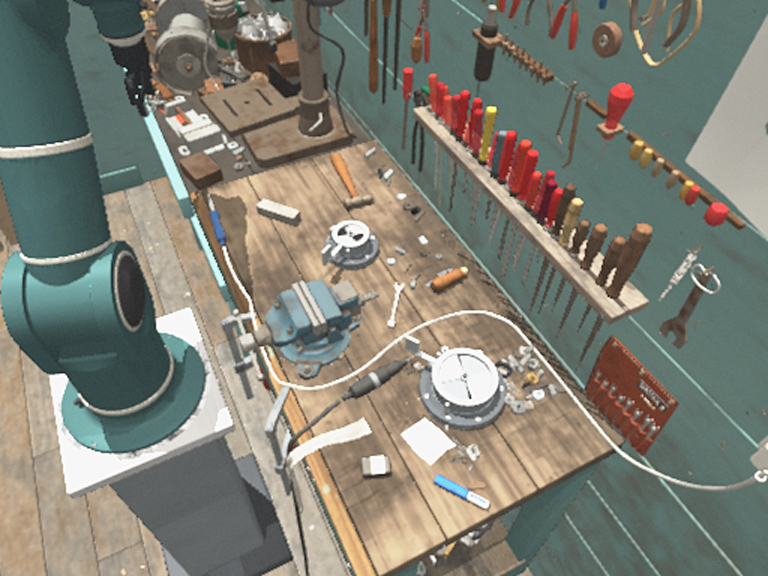

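The top view shows the small damper at (320,290), lever toward (336,319), and the large damper at (491,275), lever toward (455,297). A vise stands between them at (392,360). I'll move closer to the small damper with the fingers shut.

Request:
{"api": "send_rows", "payload": {
  "commands": [
    [[0.02, -0.03, 0.01], [0, 0, 0]],
    [[0.02, -0.04, 0.01], [0, 0, 0]],
    [[0.02, -0.04, 0.01], [0, 0, 0]],
    [[0.02, -0.04, 0.01], [0, 0, 0]],
    [[0.02, -0.04, 0.01], [0, 0, 0]],
    [[0.02, -0.04, 0.01], [0, 0, 0]],
    [[0.02, -0.04, 0.01], [0, 0, 0]],
    [[0.02, -0.04, 0], [0, 0, 0]],
    [[0.02, -0.04, 0], [0, 0, 0]],
    [[0.02, -0.04, 0], [0, 0, 0]],
    [[0.02, -0.03, 0], [0, 0, 0]],
    [[0, 0, 0], [0, 0, 0]]
  ],
  "fingers": 0
}}

```text
time_s: 2.8
position: [0.4417, 0.1626, 0.3014]
tcp_rot: [0.181, 0.983, -0.0, 0.0]
wrist_force: [0.2, 1.6, 0.6]
gripper_width: -0.0002
```

```bash
python3 - <<'E'
from h import *
im,K,R,t=grab("wrist"); save("pics/w1.png",im,1.5); np.savez("w1.npz",K=K,R=R,t=t,im=im)
s=env.state();print(s["position"],s["tcp_rot"],s["gripper_width"],s["joints"].round(2),-R.T@t)
for n in ["small_damper","small_plate"]:
    for d in env.search_frame("wrist",n)[:2]: print(n,d)
E
```

```text
[0.44088293 0.16414991 0.30132046] [1.80347633e-01 9.83602933e-01 8.98984824e-06 4.92214437e-05] 0.00010968057955082768 [-0.71  0.07  0.3   1.9  -0.02  1.18  0.81] [0.37285669 0.18963688 0.44266695]
small_damper {'rect': [203.2, 166.0, 328.6, 261.5], 'confidence': 0.61}
small_plate {'rect': [208.5, 178.4, 318.2, 261.8], 'confidence': 0.96}
```

View pics/w1.png

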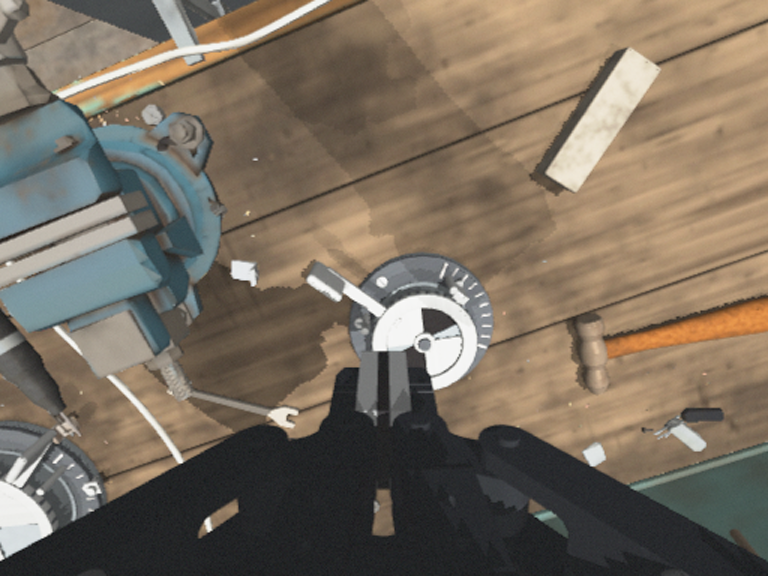

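The wrist view shows the small ring's hub at (425,343), the plate's top at about (325,280), and the large damper at the lower left.

```bash
python3 - <<'E'
from h import *
d=np.load("w1.npz");K,R,t=d["K"],d["R"],d["t"]
c=ray(K,R,t,np.array([425,343])/1.5,.056);p=ray(K,R,t,np.array([325,276])/1.5,.09)
print("c",c,"p",p,np.linalg.norm((p-c)[:2]),np.degrees(np.arctan2(*(p-c)[1::-1])))
for n,uv,z in [("fl L",(349,320),.016),("fl R",(494,320),.016),("fl T",(425,253),.016),("dot1",(383,282),.052),("dot2",(361,323),.052),("r",(452,290),.052)]:
    q=ray(K,R,t,np.array(uv)/1.5,z);v=(q-c)[:2];print(n,q,np.linalg.norm(v),np.degrees(np.arctan2(v[1],v[0]))%360)
im=d["im"].copy()
for a in range(0,360,5):
  for r,z in [(.066,.016),(.044,.056)]:
    u=proj(K,R,t,c*[1,1,0]+[r*np.cos(np.radians(a)),r*np.sin(np.radians(a)),z]);cv2.circle(im,tuple(int(x) for x in u.round()),0,(255,0,0),-1)
save("pics/w1o.png",im[150:280,180:350],4.5)
E
```

```text
c [0.54503003 0.16156017 0.056     ] p [0.45420349 0.11388237 0.09      ] 0.10257988562733174 -152.30355945870392
fl L [0.51712551 0.10215666 0.016     ] 0.06563107803740227 244.83843054371397
fl R [0.56384119 0.22431554 0.016     ] 0.0655140995656392 73.3136982780353
fl T [0.48306762 0.1869328  0.016     ] 0.06695603373892109 157.73167360193605
dot1 [0.48433297 0.14747173 0.052     ] 0.06231064844563293 193.06757194199494
dot2 [0.51096142 0.1178142  0.052     ] 0.05544708845778605 232.0891548525841
r [0.51065024 0.19730817 0.052     ] 0.049597277563315424 133.88228730112115
```

View pics/w1o.png

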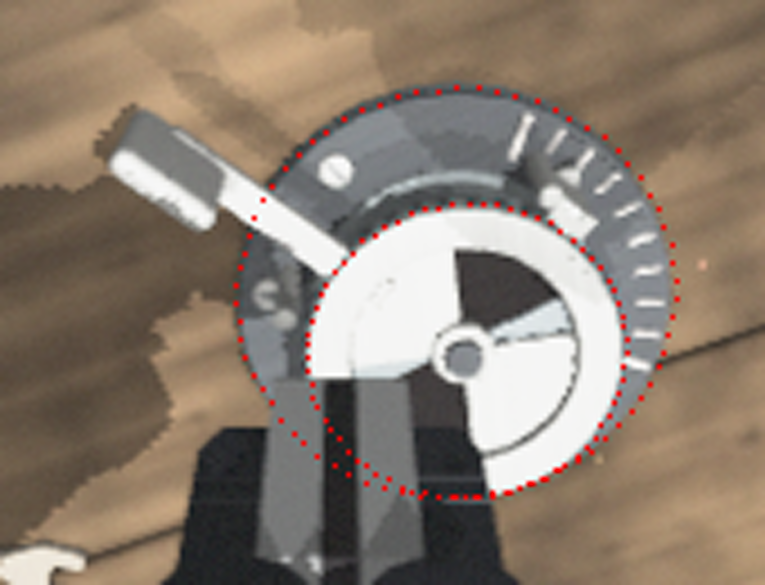

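```bash
python3 - <<'E'
from h import *
d=np.load("w1.npz");K,R,t=d["K"],d["R"],d["t"]
c=np.array([.545,.1615,0])
def pol(q): v=(q-c)[:2]; return np.linalg.norm(v).round(4),(np.degrees(np.arctan2(v[1],v[0]))%360).round(1)
for n,uv,z in [("plate",(163,190),.09),("shank",(283,227),.054),("shank2",(232,190),.054),("tick a",(520,135),.016),("tick b",(640,365),.016),("ptr",(568,165),.0215),("ptr2",(590,220),.052),("pinL",(285,318),.052)]:
    uv=np.array(uv)/4.5+[180,150]; q=ray(K,R,t,uv,z); print(n,q.round(3),pol(q))
for uv in [(220,210),(205,310),(145,260),(165,350),(185,395)]:
    print(uv,[ray(K,R,t,np.array(uv)/1.5,z).round(3)[:2] for z in (.02,.06,.12)])
E
```

```text
plate [0.463 0.11  0.09 ] (np.float64(0.0972), np.float64(212.1))
shank [0.493 0.128 0.054] (np.float64(0.0618), np.float64(213.0))
shank2 [0.478 0.119 0.054] (np.float64(0.079), np.float64(212.6))
tick a [0.503 0.197 0.016] (np.float64(0.0547), np.float64(139.8))
tick b [0.585 0.207 0.016] (np.float64(0.0611), np.float64(48.7))
ptr [0.515 0.207 0.022] (np.float64(0.0543), np.float64(123.5))
ptr2 [0.522 0.206 0.052] (np.float64(0.0504), np.float64(117.5))
pinL [0.519 0.118 0.052] (np.float64(0.0505), np.float64(238.7))
(220, 210) [array([0.386, 0.039]), array([0.385, 0.053]), array([0.383, 0.075])]
(205, 310) [array([ 0.461, -0.013]), array([0.453, 0.006]), array([0.44 , 0.035])]
(145, 260) [array([ 0.402, -0.04 ]), array([ 0.399, -0.019]), array([0.395, 0.014])]
(165, 350) [array([ 0.483, -0.064]), array([ 0.473, -0.04 ]), array([ 0.457, -0.004])]
(185, 395) [array([ 0.531, -0.069]), array([ 0.516, -0.044]), array([ 0.493, -0.008])]
```

Request:
{"api": "send_rows", "payload": {
  "commands": [
    [[0.007, -0.015, 0], [0, 0, 0.187]],
    [[0.007, -0.016, 0], [0, 0, 0.187]],
    [[0.008, -0.016, 0], [0, 0, 0.187]],
    [[0.008, -0.016, 0], [0, 0, 0.187]],
    [[0.007, -0.016, 0], [0, 0, 0.187]],
    [[0, 0, -0.04], [0, 0, 0]],
    [[0, 0, -0.04], [0, 0, 0]],
    [[0, 0, -0.04], [0, 0, 0]],
    [[0, 0, -0.04], [0, 0, 0]],
    [[0, 0, 0], [0, 0, 0]]
  ]
}}

```text
time_s: 4.2
position: [0.476, 0.0863, 0.1395]
tcp_rot: [-0.284, 0.959, -0.0, -0.002]
wrist_force: [-0.1, -0.0, 0.8]
gripper_width: -0.0002
```

```bash
python3 - <<'E'
from h import *
s=env.state();print(s["position"],s["tcp_rot"],s["joints"].round(2),s["wrist_force"])
im,K,R,t=grab("wrist"); save("pics/w2.png",im,1.2); np.savez("w2.npz",K=K,R=R,t=t,im=im)
E
```

```text
[0.47599549 0.0863093  0.13948874] [-2.83850318e-01  9.58865927e-01 -8.13827933e-05 -2.26370515e-03] [-0.52  0.3   0.33  2.05 -0.13  0.82  2.02] [-0.05831882 -0.03682035  0.78836247]
```

View pics/w2.png

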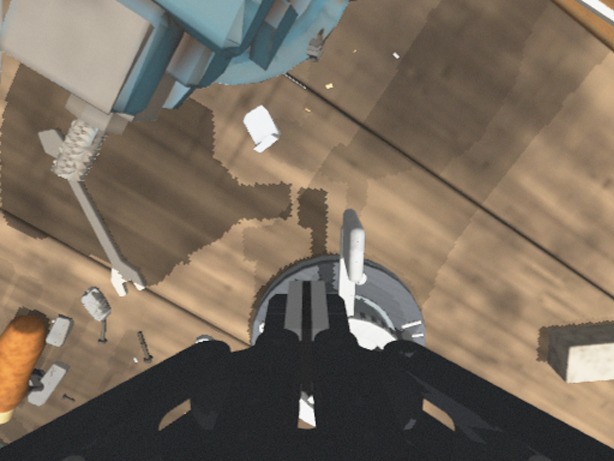

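The fingers hang just left of the plate at (352,240) and clear of the vise. Next I descend and work out the arc.

Request:
{"api": "send_rows", "payload": {
  "commands": [
    [[0, 0, -0.03], [0, 0, 0]],
    [[0, 0, -0.03], [0, 0, 0]],
    [[0, 0, -0.018], [0, 0, 0]],
    [[0, 0, 0], [0, 0, 0]]
  ]
}}

```text
time_s: 4.75
position: [0.478, 0.0863, 0.0641]
tcp_rot: [-0.283, 0.959, 0.0, 0.0]
wrist_force: [-0.9, -0.4, 1.6]
gripper_width: 0.0
```

```bash
cat >> h.py <<'E'
def arc(c,a0,a1,step,r0,r1=None):
    n=int(np.ceil(abs(a1-a0)/step)); a=np.radians(np.linspace(a0,a1,n+1)); r=np.linspace(r0,r0 if r1 is None else r1,n+1)
    P=np.c_[c[0]+r*np.cos(a),c[1]+r*np.sin(a)]; P=P.round(4)
    print("[%s]"%", ".join("[[%.4f, %.4f, 0], [0, 0, %.3f]]"%(*p,a[1]-a[0]) for p in np.diff(P,axis=0)), "end",P[-1])
E
python3 - <<'E'
from h import *
s=env.state();p=s["position"];print(p,s["wrist_force"])
v=p-[.545,.1615,0];r=np.hypot(*v[:2]);a=np.degrees(np.arctan2(v[1],v[0]))%360;print(r,a)
arc([.545,.1615],a,160,3.6,r,.098)
E
```

```text
[0.47803745 0.08627837 0.06409739] [-0.88175925 -0.42383898  1.61438827]
0.10070887271095567 228.32441710424015
[[[-0.0044, 0.0044, 0], [0, 0, -0.063]], [[-0.0042, 0.0047, 0], [0, 0, -0.063]], [[-0.0039, 0.0050, 0], [0, 0, -0.063]], [[-0.0036, 0.0052, 0], [0, 0, -0.063]], [[-0.0032, 0.0054, 0], [0, 0, -0.063]], [[-0.0029, 0.0056, 0], [0, 0, -0.063]], [[-0.0025, 0.0057, 0], [0, 0, -0.063]], [[-0.0021, 0.0059, 0], [0, 0, -0.063]], [[-0.0018, 0.0060, 0], [0, 0, -0.063]], [[-0.0014, 0.0060, 0], [0, 0, -0.063]], [[-0.0010, 0.0062, 0], [0, 0, -0.063]], [[-0.0006, 0.0062, 0], [0, 0, -0.063]], [[-0.0002, 0.0062, 0], [0, 0, -0.063]], [[0.0001, 0.0062, 0], [0, 0, -0.063]], [[0.0006, 0.0061, 0], [0, 0, -0.063]], [[0.0009, 0.0062, 0], [0, 0, -0.063]], [[0.0014, 0.0060, 0], [0, 0, -0.063]], [[0.0017, 0.0059, 0], [0, 0, -0.063]], [[0.0020, 0.0058, 0], [0, 0, -0.063]]] end [0.4529 0.195 ]
```

Request:
{"api": "send_rows", "payload": {
  "commands": [
    [[-0.0044, 0.0044, 0], [0, 0, -0.063]],
    [[-0.0042, 0.0047, 0], [0, 0, -0.063]],
    [[-0.0039, 0.005, 0], [0, 0, -0.063]],
    [[-0.0036, 0.0052, 0], [0, 0, -0.063]],
    [[-0.0032, 0.0054, 0], [0, 0, -0.063]],
    [[-0.0029, 0.0056, 0], [0, 0, -0.063]],
    [[-0.0025, 0.0057, 0], [0, 0, -0.063]],
    [[-0.0021, 0.0059, 0], [0, 0, -0.063]],
    [[-0.0018, 0.006, 0], [0, 0, -0.063]],
    [[-0.0014, 0.006, 0], [0, 0, -0.063]],
    [[-0.001, 0.0062, 0], [0, 0, -0.063]],
    [[-0.0006, 0.0062, 0], [0, 0, -0.063]],
    [[-0.0002, 0.0062, 0], [0, 0, -0.063]],
    [[0.0001, 0.0062, 0], [0, 0, -0.063]],
    [[0.0006, 0.0061, 0], [0, 0, -0.063]],
    [[0.0009, 0.0062, 0], [0, 0, -0.063]],
    [[0.0014, 0.006, 0], [0, 0, -0.063]],
    [[0.0017, 0.0059, 0], [0, 0, -0.063]],
    [[0.002, 0.0058, 0], [0, 0, -0.063]]
  ]
}}

```text
time_s: 7.12
position: [0.453, 0.1957, 0.0652]
tcp_rot: [0.307, 0.952, 0.001, -0.0]
wrist_force: [-1.4, -1.5, 0.1]
gripper_width: -0.0001
```

```bash
python3 - <<'E'
from h import *
s=env.state();p=s["position"];print(p,s["wrist_force"])
v=p-[.545,.1615,0];r=np.hypot(*v[:2]);a=np.degrees(np.arctan2(v[1],v[0]))%360;print(r,a)
arc([.545,.1615],a,152,1.7,r,.098)
im,K,R,t=grab("wrist"); save("pics/w3.png",im,1.2); np.savez("w3.npz",K=K,R=R,t=t,im=im)
E
```

```text
[0.45300808 0.19571427 0.0652219 ] [-1.4278756  -1.47195475  0.08095395]
0.09814850941873103 159.5984786338278
[[[0.0010, 0.0024, 0], [0, 0, -0.027]], [[0.0010, 0.0024, 0], [0, 0, -0.027]], [[0.0011, 0.0024, 0], [0, 0, -0.027]], [[0.0012, 0.0023, 0], [0, 0, -0.027]], [[0.0012, 0.0023, 0], [0, 0, -0.027]]] end [0.4585 0.2075]
```

View pics/w3.png

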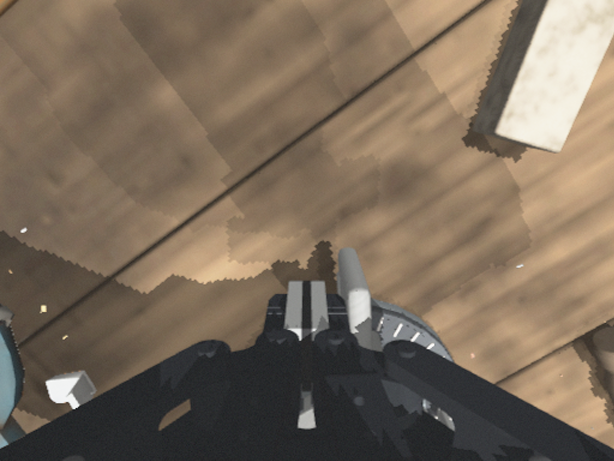

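The plate at (350,285) rides against the fingers with about 2 N of force. I continue gently toward the stop.

Request:
{"api": "send_rows", "payload": {
  "commands": [
    [[0.001, 0.0024, 0], [0, 0, -0.027]],
    [[0.001, 0.0024, 0], [0, 0, -0.027]],
    [[0.0011, 0.0024, 0], [0, 0, -0.027]],
    [[0.0012, 0.0023, 0], [0, 0, -0.027]],
    [[0.0012, 0.0023, 0], [0, 0, -0.027]]
  ]
}}

```text
time_s: 7.8
position: [0.4581, 0.2064, 0.0633]
tcp_rot: [0.371, 0.929, -0.0, -0.0]
wrist_force: [-1.6, -1.2, 1.4]
gripper_width: 0.0
```

Request:
{"api": "send_rows", "payload": {
  "commands": [
    [[0.0006, 0.001, 0], [0, 0, 0]],
    [[0.0006, 0.001, 0], [0, 0, 0]]
  ]
}}

```text
time_s: 8.05
position: [0.4593, 0.2082, 0.0632]
tcp_rot: [0.37, 0.929, -0.0, 0.0]
wrist_force: [0.5, -0.7, -0.3]
gripper_width: -0.0002
```

Request:
{"api": "send_rows", "payload": {
  "commands": [
    [[0.0006, 0.001, 0], [0, 0, 0]],
    [[0.0006, 0.001, 0], [0, 0, 0]]
  ]
}}

```text
time_s: 8.3
position: [0.4596, 0.2086, 0.063]
tcp_rot: [0.37, 0.929, -0.001, -0.001]
wrist_force: [-10.1, -15.7, 11.3]
gripper_width: -0.0002
```

Stop reached: the force rose to about 19 N with the TCP at 151°, which puts the lever near 140° as the scale predicted. I back off, rise and go to view the large damper.

Request:
{"api": "send_rows", "payload": {
  "commands": [
    [[-0.008, -0.014, 0], [0, 0, 0]],
    [[-0.008, -0.014, 0], [0, 0, 0]],
    [[0, 0, 0.04], [0, 0, 0]],
    [[0, 0, 0.05], [0, 0, 0]],
    [[0, 0, 0.05], [0, 0, 0]],
    [[0, 0, 0.05], [0, 0, 0]],
    [[0.01, -0.03, 0.05], [0, 0, 0]],
    [[0.01, -0.035, 0], [0, 0, 0]],
    [[0.01, -0.035, 0], [0, 0, 0]],
    [[0.01, -0.035, 0], [0, 0, 0]],
    [[0.01, -0.035, 0], [0, 0, 0]],
    [[0.01, -0.035, 0], [0, 0, 0]],
    [[0.01, -0.035, 0], [0, 0, 0]],
    [[0.01, -0.035, 0], [0, 0, 0]],
    [[0.01, -0.035, 0], [0, 0, 0]],
    [[0.01, -0.035, 0], [0, 0, 0]],
    [[0, -0.01, 0], [0, 0, 0]],
    [[0, 0, 0], [0, 0, 0]]
  ]
}}

```text
time_s: 10.55
position: [0.5438, -0.1733, 0.3031]
tcp_rot: [0.371, 0.929, 0.0, -0.0]
wrist_force: [0.2, -0.5, -1.0]
gripper_width: -0.0002
```

```bash
python3 - <<'E'
from h import *
im,K,R,t=grab("wrist"); save("pics/w4.png",im,1.5); np.savez("w4.npz",K=K,R=R,t=t,im=im)
s=env.state();print(s["position"],s["tcp_rot"],s["joints"].round(2),-R.T@t)
for n in ["large_damper","large_pointer","set_mark"]:
    for d in env.search_frame("wrist",n)[:2]: print(n,d)
E
```

```text
[ 0.54403699 -0.17232083  0.30309512] [ 3.69920969e-01  9.29063172e-01  2.73933360e-04 -1.57961176e-04] [-0.49  0.38  0.96  1.69 -0.33  1.25  1.36] [ 0.49064844 -0.12152885  0.44436051]
large_damper {'rect': [147.8, 131.6, 273.8, 282.4], 'confidence': 0.7}
large_pointer {'rect': [156.5, 135.3, 261.0, 280.8], 'confidence': 0.89}
set_mark {'rect': [256.9, 185.8, 267.0, 196.6], 'confidence': 0.71}
```

View pics/w4.png

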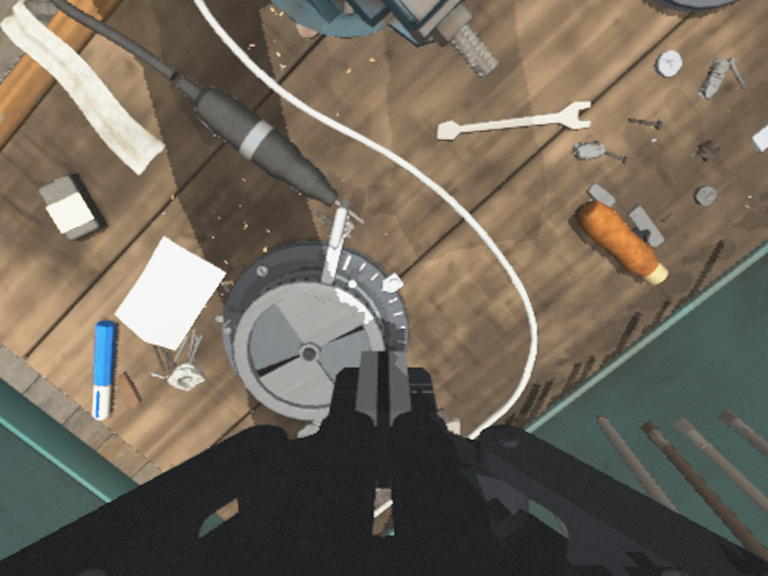

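Large damper hub at (310,352), lever plate near (340,225), clip at (392,284). The pointer is hidden by the fingers. I fit the geometry next.

```bash
python3 - <<'E'
from h import *
d=np.load("w4.npz");K,R,t=d["K"],d["R"],d["t"]
c=ray(K,R,t,np.array([310,352])/1.5,.056);print(c)
im=cv2.resize(d["im"][115:285,140:290],None,fx=4.5,fy=4.5,interpolation=cv2.INTER_CUBIC)
for a in range(0,360,4):
  for r,z in [(.086,.016),(.064,.056)]:
    u=proj(K,R,t,c*[1,1,0]+[r*np.cos(np.radians(a)),r*np.sin(np.radians(a)),z]);cv2.circle(im,tuple(int(x) for x in ((u-[140,115]+.5)*4.5).round()),1,(255,0,0),-1)
save("pics/w4o.png",im[:600])
E
```

```text
[ 0.57882909 -0.28903686  0.056     ]
```

View pics/w4o.png

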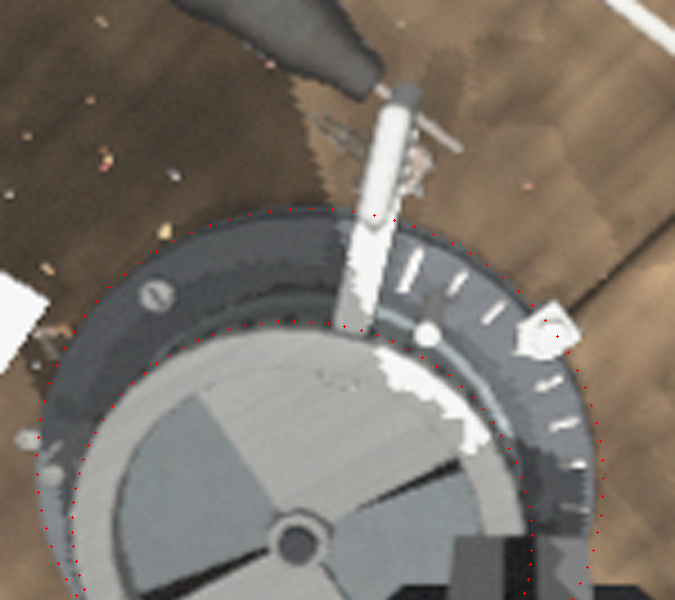

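```bash
python3 - <<'E'
from h import *
d=np.load("w4.npz");K,R,t=d["K"],d["R"],d["t"]
c=np.array([.5788,-.289,0])
for n,u,z in [("T0",(412,270),.016),("T1",(458,282),.016),("T2",(495,312),.016),("T4",(550,383),.016),("T5",(566,425),.016),("T6",(573,465),.016),("T7",(574,508),.016),("pin",(428,335),.052),("pinL",(54,475),.052),("arrow",(515,352),.0215),("clipc",(555,325),.027),("plate",(385,160),.09),("plate out",(398,108),.09),("plate in",(373,215),.09),("shank",(357,318),.054)]:
    q=ray(K,R,t,(np.array(u)+.5)/4.5-.5+[140,115],z);v=(q-c)[:2]
    print(n,q.round(4),np.linalg.norm(v).round(4),(np.degrees(np.arctan2(v[1],v[0]))%360).round(1))
E
```

```text
T0 [ 0.5502 -0.2213  0.016 ] 0.0735 112.9
T1 [ 0.562  -0.2141  0.016 ] 0.0768 102.6
T2 [ 0.5761 -0.2125  0.016 ] 0.0765 92.1
T4 [ 0.6032 -0.2159  0.016 ] 0.0771 71.5
T5 [ 0.6163 -0.2215  0.016 ] 0.0772 60.9
T6 [ 0.6272 -0.2288  0.016 ] 0.0772 51.2
T7 [ 0.6377 -0.2382  0.016 ] 0.0778 40.8
pin [ 0.5611 -0.2225  0.052 ] 0.0688 104.9
pinL [ 0.5185 -0.3265  0.052 ] 0.071 211.9
arrow [ 0.5878 -0.2156  0.0215] 0.074 83.0
clipc [ 0.5885 -0.2004  0.027 ] 0.0891 83.7
plate [ 0.5165 -0.1898  0.09  ] 0.1171 122.1
plate out [ 0.5099 -0.1789  0.09  ] 0.1299 122.0
plate in [ 0.5239 -0.2012  0.09  ] 0.1035 122.0
shank [ 0.5442 -0.2324  0.054 ] 0.0663 121.4
```

The large ring stands at about 9° (lever 122°, shut 113°). The clip arrow at about 83.3° means ring 38°, so a turn of about 51°. I go down on the clockwise side of the plate.

Request:
{"api": "send_rows", "payload": {
  "commands": [
    [[0, -0.005, -0.02], [0, 0, -0.127]],
    [[0, -0.005, -0.03], [0, 0, -0.127]],
    [[0, 0, -0.04], [0, 0, 0]],
    [[0, 0, -0.04], [0, 0, 0]],
    [[0, 0, -0.04], [0, 0, 0]],
    [[0, 0, -0.03], [0, 0, 0]],
    [[0, 0, -0.025], [0, 0, 0]],
    [[0, 0, -0.014], [0, 0, 0]],
    [[0, 0, 0], [0, 0, 0]]
  ]
}}

```text
time_s: 11.88
position: [0.5443, -0.1823, 0.064]
tcp_rot: [0.484, 0.875, -0.0, -0.0]
wrist_force: [-0.1, -1.0, 0.3]
gripper_width: -0.0001
```

```bash
python3 - <<'E'
from h import *
s=env.state();p=s["position"];print(p,s["wrist_force"],s["joints"].round(2))
c=[.5788,-.289]
v=p[:2]-c;r=np.hypot(*v);a=np.degrees(np.arctan2(v[1],v[0]))%360;print(r,a)
arc(c,a,156,3,r,.114)
E
```

```text
[ 0.54428606 -0.18231225  0.06398903] [-0.13992551 -1.03798925  0.32320467] [-0.32  0.69  0.79  1.88 -0.64  0.84  1.37]
0.11213156002863763 107.92661326287416
[[[-0.0053, -0.0017, 0], [0, 0, 0.049]], [[-0.0051, -0.0020, 0], [0, 0, 0.049]], [[-0.0051, -0.0023, 0], [0, 0, 0.049]], [[-0.0050, -0.0025, 0], [0, 0, 0.049]], [[-0.0048, -0.0027, 0], [0, 0, 0.049]], [[-0.0047, -0.0030, 0], [0, 0, 0.049]], [[-0.0046, -0.0032, 0], [0, 0, 0.049]], [[-0.0044, -0.0034, 0], [0, 0, 0.049]], [[-0.0042, -0.0037, 0], [0, 0, 0.049]], [[-0.0040, -0.0038, 0], [0, 0, 0.049]], [[-0.0039, -0.0041, 0], [0, 0, 0.049]], [[-0.0036, -0.0042, 0], [0, 0, 0.049]], [[-0.0035, -0.0045, 0], [0, 0, 0.049]], [[-0.0032, -0.0046, 0], [0, 0, 0.049]], [[-0.0030, -0.0047, 0], [0, 0, 0.049]], [[-0.0027, -0.0049, 0], [0, 0, 0.049]], [[-0.0025, -0.0050, 0], [0, 0, 0.049]]] end [ 0.4747 -0.2426]
```

Request:
{"api": "send_rows", "payload": {
  "commands": [
    [[-0.0053, -0.0017, 0], [0, 0, 0.049]],
    [[-0.0051, -0.002, 0], [0, 0, 0.049]],
    [[-0.0051, -0.0023, 0], [0, 0, 0.049]],
    [[-0.005, -0.0025, 0], [0, 0, 0.049]],
    [[-0.0048, -0.0027, 0], [0, 0, 0.049]],
    [[-0.0047, -0.003, 0], [0, 0, 0.049]],
    [[-0.0046, -0.0032, 0], [0, 0, 0.049]],
    [[-0.0044, -0.0034, 0], [0, 0, 0.049]],
    [[-0.0042, -0.0037, 0], [0, 0, 0.049]],
    [[-0.004, -0.0038, 0], [0, 0, 0.049]],
    [[-0.0039, -0.0041, 0], [0, 0, 0.049]],
    [[-0.0036, -0.0042, 0], [0, 0, 0.049]],
    [[-0.0035, -0.0045, 0], [0, 0, 0.049]],
    [[-0.0032, -0.0046, 0], [0, 0, 0.049]],
    [[-0.003, -0.0047, 0], [0, 0, 0.049]],
    [[-0.0027, -0.0049, 0], [0, 0, 0.049]],
    [[-0.0025, -0.005, 0], [0, 0, 0.049]],
    [[0, 0, 0], [0, 0, 0]]
  ]
}}

```text
time_s: 14.12
position: [0.4752, -0.2435, 0.0653]
tcp_rot: [0.09, 0.996, -0.0, 0.001]
wrist_force: [-0.1, 0.8, 0.9]
gripper_width: 0.0004
```

Request:
{"api": "send_rows", "payload": {
  "commands": [
    [[0.004, 0.016, 0], [0, 0, 0]],
    [[0, 0, 0.035], [0, 0, 0]],
    [[0.005, 0.02, 0.04], [0, 0, 0]],
    [[0.005, 0.02, 0.04], [0, 0, 0]],
    [[0.005, 0.02, 0.04], [0, 0, 0]],
    [[0.005, 0.03, 0.03], [0, 0, 0]],
    [[0, 0, 0], [0, 0, 0]],
    [[0, 0, 0], [0, 0, 0]]
  ]
}}

```text
time_s: 15.12
position: [0.4986, -0.1365, 0.2488]
tcp_rot: [0.089, 0.996, 0.0, -0.0]
wrist_force: [-0.5, -0.5, 0.5]
gripper_width: 0.0002
```

```bash
python3 - <<'E'
from h import *
im,K,R,t=grab("wrist"); np.savez("w5.npz",K=K,R=R,t=t,im=im)
s=env.state();print(s["position"],-R.T@t)
c=np.array([.5788,-.289,0])
u=proj(K,R,t,c+[0.02,0.07,.02]);print(u)
x0=int(max(0,min(512-190,u[0]-110)));y0=int(max(0,min(384-140,u[1]-70)));print(x0,y0)
im=cv2.resize(im[y0:y0+140,x0:x0+190],None,fx=4.2,fy=4.2,interpolation=cv2.INTER_CUBIC)
for a in range(0,360,4):
  for r,z in [(.086,.016),(.064,.056)]:
    u=proj(K,R,t,c+[r*np.cos(np.radians(a)),r*np.sin(np.radians(a)),z]);cv2.circle(im,tuple(int(x) for x in ((u-[x0,y0]+.5)*4.2-.5).round()),1,(255,0,0),-1)
save("pics/w5.png",im)
E
```

```text
[ 0.49839054 -0.13704952  0.2485788 ] [ 0.42619978 -0.12290085  0.3901521 ]
[202.12999139 246.75922013]
92 176
```

View pics/w5.png

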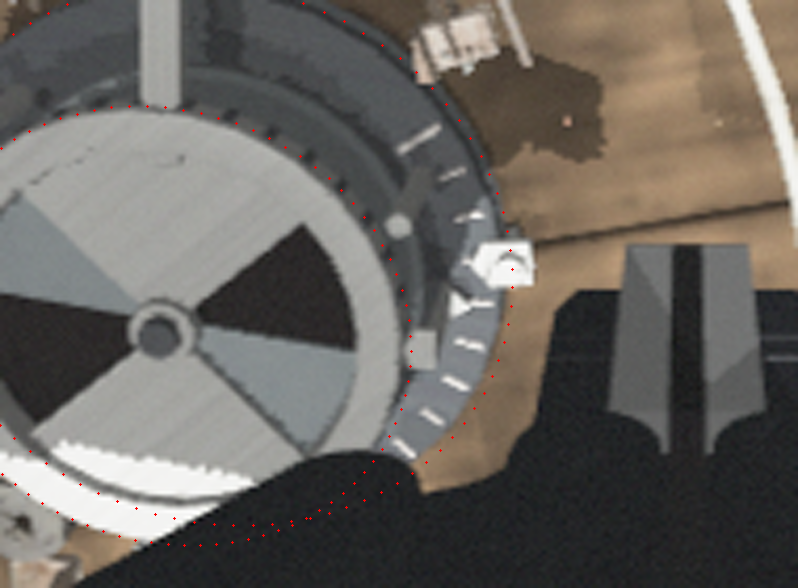

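```bash
python3 - <<'E'
from h import *
d=np.load("w5.npz");K,R,t=d["K"],d["R"],d["t"]
f=lambda u:(np.array(u)+.5)/4.2-.5+[92,176]
c=ray(K,R,t,f((158,336)),.056);c[2]=0;print(c)
for n,u,z in [("T0",(418,139),.016),("T1",(453,174),.016),("T2",(469,215),.016),("T4",(474,303),.016),("T5",(471,345),.016),("T6",(456,383),.016),("T7",(432,416),.016),("pin",(399,226),.052),("arrow",(460,266),.0215),("wht",(453,300),.0215),("brk",(425,350),.05),("shank",(161,30),.054),("shank2",(160,90),.054)]:
    q=ray(K,R,t,f(u),z);v=(q-c)[:2]
    print(n,q.round(4),np.linalg.norm(v).round(4),(np.degrees(np.arctan2(v[1],v[0]))%360).round(1))
im=d["im"][215:270,180:230]; save("pics/w5z.png",im,10)
E
```

```text
[ 0.57822492 -0.29108983  0.        ]
T0 [ 0.55   -0.2218  0.016 ] 0.0749 112.2
T1 [ 0.562  -0.2144  0.016 ] 0.0783 101.9
T2 [ 0.5751 -0.2128  0.016 ] 0.0784 92.3
T4 [ 0.6025 -0.2175  0.016 ] 0.0775 71.7
T5 [ 0.6157 -0.2214  0.016 ] 0.0791 61.7
T6 [ 0.6272 -0.2286  0.016 ] 0.0794 51.9
T7 [ 0.6367 -0.2381  0.016 ] 0.0789 42.1
pin [ 0.5606 -0.2227  0.052 ] 0.0707 104.5
arrow [ 0.5878 -0.2175  0.0215] 0.0742 82.6
wht [ 0.5979 -0.2218  0.0215] 0.072 74.1
brk [ 0.5977 -0.2249  0.05  ] 0.069 73.6
shank [ 0.4982 -0.2674  0.054 ] 0.0834 163.5
shank2 [ 0.5132 -0.2721  0.054 ] 0.0677 163.7
```

View pics/w5z.png

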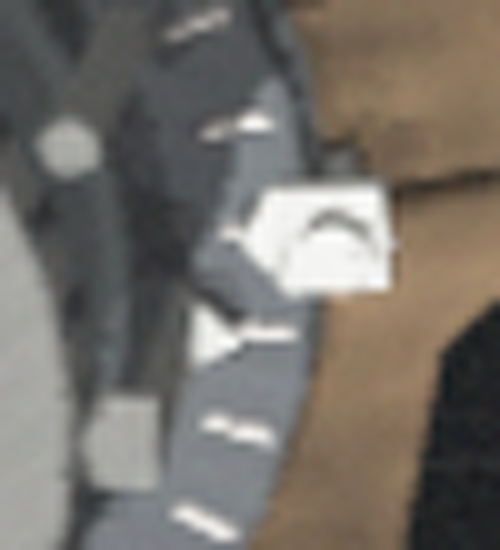

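The zoom shows the pointer's triangle with its tip at (240,342), close to the 4th tick. The clip's arrow tip is at about (246,236), beside the 3rd tick.

```bash
python3 - <<'E'
from h import *
d=np.load("w5.npz");K,R,t=d["K"],d["R"],d["t"]
c=np.array([.5785,-.290,0])
for n,u,z in [("ptr",(240,342),.0215),("arrow",(245,237),.0215),("arrow27",(245,237),.025),("clipR",(390,240),.022),("T3",(230,236),.016),("T2",(238,128),.016),("T4",(270,335),.016)]:
    q=ray(K,R,t,(np.array(u)+.5)/10-.5+[180,215],z);v=(q-c)[:2]
    print(n,q.round(4),np.linalg.norm(v).round(4),(np.degrees(np.arctan2(v[1],v[0]))%360).round(1))
s=env.state();print(s["position"])
E
```

```text
ptr [ 0.601  -0.2175  0.0215] 0.0759 72.8
arrow [ 0.5875 -0.2138  0.0215] 0.0767 83.2
arrow27 [ 0.586 -0.213  0.025] 0.0774 84.4
clipR [ 0.5908 -0.1968  0.022 ] 0.094 82.5
T3 [ 0.5895 -0.217   0.016 ] 0.0739 81.4
T2 [ 0.5758 -0.2129  0.016 ] 0.0772 92.0
T4 [ 0.6033 -0.2151  0.016 ] 0.0789 71.7
[ 0.49839054 -0.13704952  0.2485788 ]
```

Remaining turn is about 10°. I go back down and push about 9.2° at creeping speed.

Request:
{"api": "send_rows", "payload": {
  "commands": [
    [[-0.005, -0.03, -0.03], [0, 0, 0]],
    [[-0.005, -0.02, -0.04], [0, 0, 0]],
    [[-0.005, -0.02, -0.04], [0, 0, 0]],
    [[-0.004, -0.02, -0.04], [0, 0, 0]],
    [[0, 0, -0.034], [0, 0, 0]],
    [[0, 0, 0], [0, 0, 0]]
  ]
}}

```text
time_s: 15.92
position: [0.4776, -0.2275, 0.063]
tcp_rot: [0.09, 0.996, 0.0, -0.003]
wrist_force: [-0.1, -0.1, 0.4]
gripper_width: 0.0003
```

Request:
{"api": "send_rows", "payload": {
  "commands": [
    [[-0.001, -0.006, 0], [0, 0, 0]],
    [[-0.001, -0.006, 0], [0, 0, 0]],
    [[-0.001, -0.004, 0], [0, 0, 0]],
    [[-0.0008, -0.0018, 0], [0, 0, 0.018]],
    [[-0.0008, -0.0018, 0], [0, 0, 0.018]],
    [[-0.0007, -0.0018, 0], [0, 0, 0.018]],
    [[-0.0007, -0.0019, 0], [0, 0, 0.018]],
    [[-0.0007, -0.0019, 0], [0, 0, 0.018]],
    [[-0.0006, -0.0019, 0], [0, 0, 0.018]],
    [[-0.0006, -0.0019, 0], [0, 0, 0.018]],
    [[-0.0005, -0.0019, 0], [0, 0, 0.018]],
    [[-0.0005, -0.0019, 0], [0, 0, 0.018]],
    [[0, 0, 0], [0, 0, 0]],
    [[0, 0, 0], [0, 0, 0]]
  ]
}}

```text
time_s: 17.68
position: [0.471, -0.26, 0.0653]
tcp_rot: [0.009, 1.0, -0.0, 0.0]
wrist_force: [-0.4, 0.7, -1.0]
gripper_width: -0.0
```

Request:
{"api": "send_rows", "payload": {
  "commands": [
    [[0.003, 0.016, 0], [0, 0, 0]],
    [[0, 0, 0.035], [0, 0, 0]],
    [[0.006, 0.025, 0.04], [0, 0, 0]],
    [[0.006, 0.025, 0.04], [0, 0, 0]],
    [[0.006, 0.025, 0.04], [0, 0, 0]],
    [[0.006, 0.03, 0.03], [0, 0, 0]],
    [[0, 0, 0], [0, 0, 0]],
    [[0, 0, 0], [0, 0, 0]]
  ]
}}

```text
time_s: 18.68
position: [0.4976, -0.1385, 0.2497]
tcp_rot: [0.008, 1.0, 0.0, -0.0]
wrist_force: [0.6, -1.1, -0.1]
gripper_width: 0.0003
```

```bash
python3 - <<'E'
from h import *
im,K,R,t=grab("wrist"); np.savez("w6.npz",K=K,R=R,t=t,im=im)
s=env.state();print(s["position"])
u=proj(K,R,t,[.590,-.217,.02]);x0,y0=int(u[0]-38),int(u[1]-28);print(x0,y0)
save("pics/w6z.png",im[y0:y0+56,x0:x0+76],10)
E
```

```text
[ 0.49739039 -0.13901722  0.24945916]
152 203
```

View pics/w6z.png

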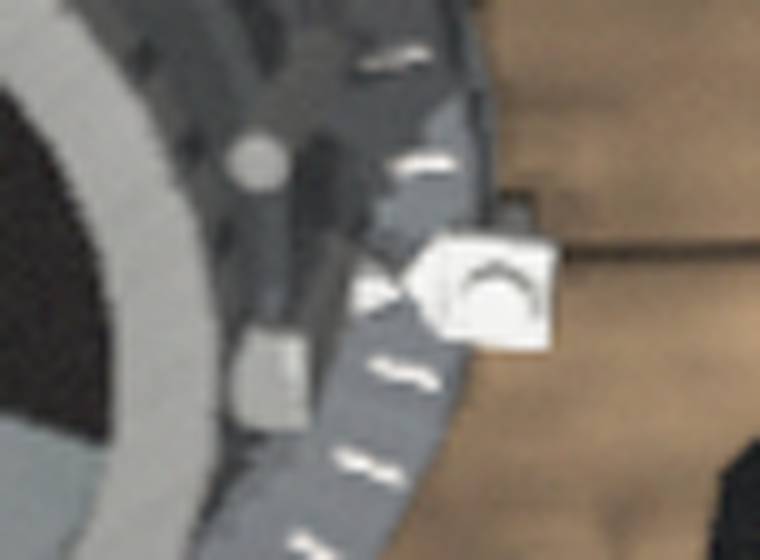

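The pointer tip at (402,292) is almost at the arrow tip at (405,283).

```bash
python3 - <<'E'
from h import *
d=np.load("w6.npz");K,R,t=d["K"],d["R"],d["t"]
c=np.array([.5785,-.290,0])
for n,u,z in [("ptr",(402,292),.0215),("arrow",(405,283),.0215),("ptrbase",(358,288),.0215),("clipR",(551,294),.02),("T2",(425,163),.016),("T4",(405,374),.016)]:
    q=ray(K,R,t,(np.array(u)+.5)/10-.5+[152,203],z);v=(q-c)[:2]
    print(n,q.round(4),np.linalg.norm(v).round(4),(np.degrees(np.arctan2(v[1],v[0]))%360).round(1))
im=d["im"];g=cv2.cvtColor(im,cv2.COLOR_RGB2GRAY)[226:240,184:200];print(g)
E
```

```text
ptr [ 0.5896 -0.2149  0.0215] 0.0759 81.6
arrow [ 0.5884 -0.2144  0.0215] 0.0762 82.5
ptrbase [ 0.589  -0.2201  0.0215] 0.0707 81.5
clipR [ 0.5908 -0.1974  0.02  ] 0.0934 82.4
T2 [ 0.5753 -0.2121  0.016 ] 0.078 92.3
T4 [ 0.6029 -0.2165  0.016 ] 0.0775 71.6
[[ 73  81  70  58  78 101  96 103 117 125 121 153 176 157 162 156]
 [ 77  90  84  77  79  94  99 103 109 102 137 205 231 239 238 237]
 [ 75  89  87  90  99  83  81 100 103 123 216 241 234 242 241 240]
 [ 82  86  83 102 133 131 101  93 115 191 238 241 238 242 239 230]
 [ 88  84  82 124 164 170 153 118 175 236 243 240 236 241 222 158]
 [ 87  84  83 172 230 232 223 172 198 242 243 235 226 235 203 211]
 [ 88  82  96 178 230 229 233 222 159 220 241 235 226 232 223 244]
 [ 84  79 104 178 219 207 158 120 128 147 221 230 214 239 238 243]
 [ 84  83 103 143 148 114 116 121 128 130 201 228 219 239 240 243]
 [ 82  85 101 121 132 132 129 131 129 128 157 202 228 235 232 242]
 [ 81  95 116 125 129 132 128 130 128 130 130 157 216 234 232 235]
 [ 81  96 121 126 126 128 129 130 132 130 127 130 131 131 131 160]
 [ 82 100 127 131 132 152 158 138 133 126 128 130 131 121 102 105]
 [ 86 111 128 128 147 205 222 189 182 167 156 137 127 113  91 113]]
```

About 0.8° remains, which is 1.6 mm at the plate. I retrace the path and creep that far.

Request:
{"api": "send_rows", "payload": {
  "commands": [
    [[-0.006, -0.03, -0.03], [0, 0, 0]],
    [[-0.006, -0.025, -0.04], [0, 0, 0]],
    [[-0.006, -0.025, -0.04], [0, 0, 0]],
    [[-0.006, -0.025, -0.04], [0, 0, 0]],
    [[0, 0, -0.035], [0, 0, 0]],
    [[0, 0, 0], [0, 0, 0]],
    [[-0.001, -0.006, 0], [0, 0, 0]],
    [[-0.001, -0.004, 0], [0, 0, 0]],
    [[-0.0005, -0.003, 0], [0, 0, 0]],
    [[0, 0, 0], [0, 0, 0]]
  ]
}}

```text
time_s: 19.98
position: [0.4716, -0.2571, 0.0657]
tcp_rot: [0.008, 1.0, -0.0, 0.0]
wrist_force: [-0.4, 0.1, -0.6]
gripper_width: -0.0002
```

Request:
{"api": "send_rows", "payload": {
  "commands": [
    [[-0.0005, -0.0015, 0], [0, 0, 0]],
    [[-0.0005, -0.001, 0], [0, 0, 0.007]],
    [[0, -0.001, 0], [0, 0, 0.007]],
    [[0, -0.0006, 0], [0, 0, 0]],
    [[0, 0, 0], [0, 0, 0]],
    [[0, 0, 0], [0, 0, 0]]
  ]
}}

```text
time_s: 20.72
position: [0.4704, -0.2609, 0.0652]
tcp_rot: [0.001, 1.0, -0.0, -0.0]
wrist_force: [-0.3, 1.5, 0.7]
gripper_width: -0.0001
```

Request:
{"api": "send_rows", "payload": {
  "commands": [
    [[0, -0.0005, 0], [0, 0, 0]],
    [[0, 0, 0], [0, 0, 0]],
    [[0.003, 0.016, 0], [0, 0, 0]],
    [[0, 0, 0.035], [0, 0, 0]],
    [[0.006, 0.025, 0.04], [0, 0, 0]],
    [[0.006, 0.025, 0.04], [0, 0, 0]],
    [[0.006, 0.025, 0.04], [0, 0, 0]],
    [[0.006, 0.03, 0.03], [0, 0, 0]],
    [[0, 0, 0], [0, 0, 0]],
    [[0, 0, 0], [0, 0, 0]]
  ]
}}

```text
time_s: 21.98
position: [0.4971, -0.1401, 0.2497]
tcp_rot: [0.001, 1.0, 0.0, -0.0]
wrist_force: [0.1, -0.6, -0.3]
gripper_width: 0.0001
```

```bash
python3 - <<'E'
from h import *
im,K,R,t=grab("wrist"); np.savez("w7.npz",K=K,R=R,t=t,im=im)
s=env.state();print(s["position"])
u=proj(K,R,t,[.590,-.217,.02]);x0,y0=int(u[0]-38),int(u[1]-28);print(x0,y0)
a=cv2.resize(im[y0:y0+56,x0:x0+76],None,fx=10,fy=10,interpolation=cv2.INTER_CUBIC)
save("pics/w7z.png",a)
E
```

```text
[ 0.49691392 -0.14060441  0.24949364]
152 203
```

View pics/w7z.png

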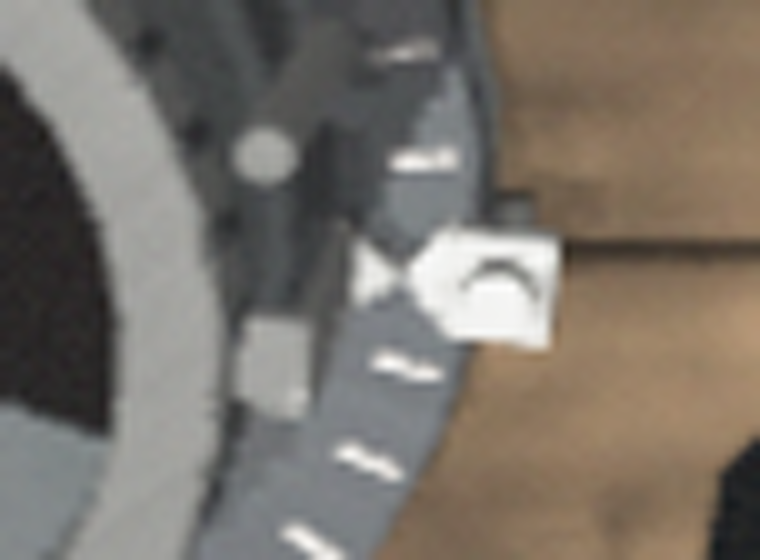

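Tips are aligned: pointer (405,278), arrow (407,278). No picture views remain, so I check the small damper numerically from above.

Request:
{"api": "send_rows", "payload": {
  "commands": [
    [[0, 0, 0.05], [0, 0, 0]],
    [[-0.005, 0.025, 0], [0, 0, 0]],
    [[-0.006, 0.035, 0], [0, 0, 0]],
    [[-0.006, 0.035, 0], [0, 0, 0]],
    [[-0.006, 0.035, 0], [0, 0, 0]],
    [[-0.006, 0.035, 0], [0, 0, 0]],
    [[-0.006, 0.035, 0], [0, 0, 0]],
    [[-0.006, 0.035, 0], [0, 0, 0]],
    [[-0.006, 0.035, 0], [0, 0, 0]],
    [[-0.006, 0.03, 0], [0, 0, 0]],
    [[0, 0, 0], [0, 0, 0]],
    [[0, 0, 0], [0, 0, 0]]
  ]
}}

```text
time_s: 23.52
position: [0.4446, 0.1584, 0.2997]
tcp_rot: [0.002, 1.0, -0.0, -0.0]
wrist_force: [-0.2, -0.9, 0.4]
gripper_width: -0.0002
```

```bash
python3 - <<'E'
from h import *
def scan(im,K,R,t,c,rs,z,angs):
    g=cv2.cvtColor(im,cv2.COLOR_RGB2GRAY)
    return [int(np.mean([g[tuple(proj(K,R,t,[c[0]+r*np.cos(np.radians(a)),c[1]+r*np.sin(np.radians(a)),z]).round().astype(int)[::-1])] for r in rs])) for a in angs]
im,K,R,t=grab("wrist");np.savez("w8.npz",K=K,R=R,t=t,im=im);s=env.state();print(s["position"])
A=list(range(124,224,2)); rs=np.linspace(.068,.08,5)
print("shank now",dict(zip(A,scan(im,K,R,t,[.545,.1615],rs,.054,A))))
d=np.load("w1.npz");print("shank w1",dict(zip(A,scan(d["im"],d["K"],d["R"],d["t"],[.545,.1615],rs,.054,A))))
print("plate now",dict(zip(A,scan(im,K,R,t,[.545,.1615],np.linspace(.09,.108,6),.09,A))))
E
```

```text
[0.44463077 0.15825919 0.29985276]
shank now {124: 97, 126: 97, 128: 104, 130: 107, 132: 131, 134: 126, 136: 115, 138: 219, 140: 220, 142: 175, 144: 152, 146: 104, 148: 122, 150: 95, 152: 74, 154: 58, 156: 64, 158: 81, 160: 93, 162: 111, 164: 108, 166: 108, 168: 109, 170: 116, 172: 109, 174: 113, 176: 115, 178: 117, 180: 115, 182: 129, 184: 129, 186: 121, 188: 115, 190: 122, 192: 116, 194: 139, 196: 139, 198: 137, 200: 113, 202: 125, 204: 124, 206: 123, 208: 124, 210: 124, 212: 121, 214: 114, 216: 104, 218: 87, 220: 77, 222: 78}
shank w1 {124: 97, 126: 103, 128: 107, 130: 114, 132: 114, 134: 108, 136: 103, 138: 123, 140: 111, 142: 110, 144: 112, 146: 131, 148: 111, 150: 113, 152: 116, 154: 115, 156: 111, 158: 109, 160: 107, 162: 113, 164: 114, 166: 111, 168: 110, 170: 117, 172: 112, 174: 115, 176: 119, 178: 128, 180: 122, 182: 124, 184: 123, 186: 124, 188: 128, 190: 128, 192: 135, 194: 137, 196: 122, 198: 108, 200: 103, 202: 111, 204: 116, 206: 124, 208: 126, 210: 240, 212: 242, 214: 244, 216: 228, 218: 81, 220: 107, 222: 109}
plate now {124: 105, 126: 107, 128: 112, 130: 113, 132: 115, 134: 115, 136: 114, 138: 112, 140: 226, 142: 201, 144: 86, 146: 86, 148: 87, 150: 103, 152: 111, 154: 111, 156: 71, 158: 68, 160: 76, 162: 95, 164: 116, 166: 121, 168: 125, 170: 125, 172: 126, 174: 124, 176: 126, 178: 130, 180: 132, 182: 136, 184: 140, 186: 138, 188: 143, 190: 162, 192: 161, 194: 163, 196: 161, 198: 160, 200: 155, 202: 152, 204: 150, 206: 151, 208: 139, 210: 129, 212: 120, 214: 109, 216: 98, 218: 89, 220: 86, 222: 86}
```

```bash
python3 -c "
from rig import env
print(env.close_job())"
```

```text
the job is handed in; nothing more can be done
None
```

Both dampers are set as asked and the job is handed in, at about 23.6 s of the 64 s allowed.

- **Small damper:** I pushed its lever clockwise with the shut fingers until the force rose to about 19 N at the stop. A check afterwards put the lever at about 140°, and the scale puts shut at about 139–140°. That check was numerical, because I had used all 12 picture views by then.
- **Large damper:** I then pushed its lever counter-clockwise in three stages, with a look after each. In the last close-up the pointer tip was within about 0.2 px of the clip's arrow tip across the scale, well under a degree.
- **Surroundings:** Only the two lever plates were pushed, with no gripping. Apart from the stop, the forces I read stayed around 2 N or less. The gripper was clear of everything when I handed in. I did not re-measure the loose objects.

One small disagreement: my overlay of the large damper was about 2 mm off in one view. I judged the alignment from the pointer and arrow tips themselves, so it did not affect the setting.

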